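Make up two water-testing field kits

TASK

Make up the two field kits from the stock on the bench. Teal case: stand the blue-capped and the white-capped hexagonal jars in the compartment next to the lid, packed side by side with a flat face of one touching a flat face of the other, and stand the black comparator in the compartment next to the handle; orange case: stand the red-capped hexagonal jar in the compartment next to the lid and the green-capped round bottle in the one next to the handle. Everything must end upright on the floor of its compartment, and the beaker and the dish must stay where they are.

Things in the scene. Friction and masses are not known exactly. Their poses are not given: they have to be found in the camera images.
- jar_blue_c (a point): BLUE-capped hexagonal reagent jar: brown six-sided body 44 mm across flats, 44 mm high; on it a round cap of this colour, 34 mm diameter, 26 mm high (overall 70 mm, about 110 g); pick it up by the cap. Upright, any yaw. Point: on its axis, 35 mm above its underside. z up; x is square to one of the six flat faces.
- jar_white_c (a point): WHITE-capped hexagonal reagent jar: brown six-sided body 44 mm across flats, 44 mm high; on it a round cap of this colour, 34 mm diameter, 26 mm high (overall 70 mm, about 110 g); pick it up by the cap. Upright, any yaw. Point: on its axis, 35 mm above its underside. z up; x is square to one of the six flat faces.
- jar_red_c (a point): RED-capped hexagonal reagent jar: brown six-sided body 44 mm across flats, 44 mm high; on it a round cap of this colour, 34 mm diameter, 26 mm high (overall 70 mm, about 110 g); pick it up by the cap. Upright, any yaw. Point: on its axis, 35 mm above its underside. z up; x is square to one of the six flat faces.
- comparator_c (a point): Black colour comparator: upright block 34 mm (its x) by 60 mm (its y) by 70 mm high, about 130 g, a white and a pink round window on its top. Stands upright, any yaw. Point: its centre, 35 mm above its underside; z up.
- bottle_c (a point): Round sample bottle: pale body 40 mm diameter, 42 mm high, with a GREEN round cap 30 mm diameter, 28 mm high (overall 70 mm, about 90 g). Stands upright. Point: on its axis, 35 mm above its underside; z up.
- case_teal: TEAL (dark green-blue) case, fixed: tray 142 (x) by 136 mm (y), rim 36, inner floor 5 mm above bench, walls 4. Origin: centre of tray underside; z up, x towards its lid, which lies folded open flat on the bench (x 77 to 213, 18 high). Black handle at -x (to x -92). Insides, both y -64 to 64: lid-side compartment x -5 to 67, handle-side x -67 to -9. Jars pair up along y. Left or right of the stock.
- case_orange: ORANGE case, fixed: tray 142 (x) by 136 mm (y), rim 36, inner floor 5 mm above bench, walls 4. Origin: centre of tray underside; z up, x towards its lid, which lies folded open flat on the bench (x 77 to 213, 18 high). Black handle at -x (to x -92). Insides, both y -64 to 64: lid-side compartment x -5 to 67, handle-side x -67 to -9. Jars pair up along y. Left or right of the stock.
- beaker_c (a point): Small glass beaker, 60 mm diameter, 65 mm high, standing beyond the stock; bystander, to be left alone. Point: its centre, half-way up.
- dish_c (a point): Flat dark covered dish, 80 mm diameter, 14 mm high, lying beyond the stock; bystander, to be left alone. Point: its centre, half-way up.

How it is judged:
At the end, for the whole second after the job is handed in: Each thing stands upright (7 deg) and at rest on the floor of its compartment, centre inside it: teal lid side blue and white jars, square to each other (11 deg) and axes under 49 mm apart (gap under 5 mm); teal handle side comparator; orange lid side red jar; orange handle side bottle (x of jar_blue_c in the frame of case_teal between -0.005 and 0.067 m and y of jar_blue_c in the frame of case_teal between -0.064 and 0.064 m and z of jar_blue_c in the frame of case_teal between 0.034 and 0.046 m and angle between each of jar_blue_c, jar_white_c, comparator_c, jar_red_c, bottle_c's own z axis and vertical below 0.12 rad and linear speed of each of jar_blue, jar_white, comparator, jar_red, bottle below 0.02 m/s and x of jar_white_c in the frame of case_teal between -0.005 and 0.067 m and y of jar_white_c in the frame of case_teal between -0.064 and 0.064 m and z of jar_white_c in the frame of case_teal between 0.034 and 0.046 m and x of comparator_c in the frame of case_teal between -0.067 and -0.009 m and y of comparator_c in the frame of case_teal between -0.064 and 0.064 m and z of comparator_c in the frame of case_teal between 0.034 and 0.046 m and x of jar_red_c in the frame of case_orange between -0.005 and 0.067 m and y of jar_red_c in the frame of case_orange between -0.064 and 0.064 m and z of jar_red_c in the frame of case_orange between 0.034 and 0.046 m and x of bottle_c in the frame of case_orange between -0.067 and -0.009 m and y of bottle_c in the frame of case_orange between -0.064 and 0.064 m and z of bottle_c in the frame of case_orange between 0.034 and 0.046 m and horizontal distance between jar_blue_c and jar_white_c below 0.049 m and (angle between the x axis of jar_blue_c and the x axis of jar_white_c, either way round below 0.2 rad or angle between the x axis of jar_blue_c and the x axis of jar_white_c, either way round between 0.847 and 1.247 rad)); the robot touches nothing.
It fails at once if the beaker is moved by more than 20 mm (distance of beaker_c from where it was at the start of the episode above 0.02 m).
It fails at once if the dish is moved by more than 20 mm (distance of dish_c from where it was at the start of the episode above 0.02 m).
It also fails if it takes over 115 s, if anything falls off the work surface, if the arm or the gripper's body presses on something with over 40 N, if the wrist force passes 120 N, or if a joint passes its speed limit or range.

ROBOT

A 6-joint arm with a two-finger parallel gripper is mounted at the origin on the work surface. World frame = base frame: x ahead of the robot, y to its left, z up, the work surface at z = 0. Lengths are in m, angles in rad, forces in N, time in s.
With the tool pointing down it reaches from about 0.325 to 0.775 m from the base axis. Payload 5.5 kg.
Tool frame: the origin (TCP) lies midway between the tips of the shut fingers; the grasp point (between the pads) lies 19 mm behind it; z points along the fingers, y is the line along which they close (so a half turn about z gives the same grasp; the last joint's range is limited). The gripper opens to 88 mm and grips with 3 to 60 N. Pads are 20 mm wide; open, the fingers measure 115 mm over their backs; the gripper's body (75 mm by 178 mm) begins 61 mm behind the grasp point.
Start: joints at [1.068, 0.091, 1.231, -0, 1.82, -0.057], TCP at [0.259, 0.541, 0.201] pointing down, gripper open.
Joint ranges: [-2.87, 2.87], [-0.86, 2.18], [0.17, 2.46], [-1.51, 4.65], [0.06, 2.69], [-2.65, 2.65]. Speed limits (rad/s): [2.57, 2.57, 3.01, 3.14, 3.14, 3.14].

INTERFACE

Orientations are given as a unit quaternion [x, y, z, w].
In Python, from plant import * gives the robot as it stands.
- The arm moves only by the shell command python3 -m handwheel 'ROWS' [OPENING] [FORCE]. ROWS is a JSON object of lists of equal length, an entry for each row: "slide": the shift along the tool's x, y, z in mm, a list of three; "dr": the turn, a rotation vector about the tool's x, y, z in rad, a list of three. In form: {"slide": [[dx, dy, dz], ...], "dr": [[wx, wy, wz], ...]}. A call has 1 to 5 rows; each row is the pose to reach, as a shift and turn from the pose commanded when the call began, along the tool's axes at that moment; what a row does not reach only later rows make up. A row lasts 1/8 s, in which the tool goes at most 62.5 mm and 10.7 degrees, less where a joint would pass 70% of its speed; a pose out of reach is approached as far as the arm can. A call with a gripper value outside its range is refused whole. OPENING is the finger opening in mm, from 0 to 87.8, set as the call begins (- or left out, the last holds). The fingers move at their own pace and stop on an object; FORCE is the grip in N (left out, the last holds). Time passes only in rows, so rows that repeat a pose let the fingers close. It gives the time, the measured TCP pose, the force, the opening and the grip force at its end, in the units of the state.
- get_state(): the state, without advancing time (a new reading comes with each control period).
- read_camera(name): name is "side" or "top" or "wrist"; returns the picture (480x640x3 uint8, red, green, blue); there is no depth.
- calibration(name): a dict with "fx", "fy", "cx", "cy" (pixels), "distortion" ([k1, k2, p1, p2, k3] as OpenCV has them; the pictures are not rectified), "extrinsics" (4x4, takes a point from camera to world coordinates); the wrist camera has in their place "T_tool_cam" (4x4, takes a point from camera to tool coordinates, whose origin is the TCP and whose axes are the flange's). Camera axes: x right, y up, looking along -z (the intrinsics and any distortion apply to the point x, -y, -z); pixel columns grow to the right and rows downward; lengths in m; the calibration is good to about 2 mm. A picture is of the moment at which its call begins: read the wrist's pose just before it. calibration takes no time and is no camera call.
- finish_job(): hands the job in; it is judged then, once.
The state is a dict: "t": time; "qpos": joint angles; "dq": joint speeds; "joint_torque": joint torques, N m; "tcp_pos": TCP position; "orientation": TCP orientation; "contact_force": force on the tool from outside, world axes, zero at the start; "torque": the same for the moment, N m; "gripper_width": finger opening in m; "grip_force": force on a finger pad.
Only numpy, scipy, OpenCV 4.12 (cv2) and the standard library are available. Lean on these libraries where they do the work, as an engineer would, in place of code of your own. Each camera call takes 0.05 s, during which the arm holds its last target. There are 200 camera calls.

## Working session

There is one attempt and no reset: what is moved stays moved. The work goes in short steps, Python scripts to look and compute and a shell command to move; the robot and the scene stay as the last step left them, time stands still between calls to the robot, and variables do not carry over. Pictures are saved under pics/ and viewed, at most 14 in all, crops included, and the job is handed in when it is done.

```bash
ls; mkdir -p pics; python3 - <<'E'
from plant import *
import cv2
for n in ["top","side"]:
    c=calibration(n); print(n,{k:(v if k!="extrinsics" else [[round(float(x),4) for x in r] for r in v]) for k,v in c.items()})
    cv2.imwrite(f"pics/{n}0.png",read_camera(n)[:,:,::-1])
print(calibration("wrist"))
s=get_state(); print(s)
E
```

```text
pics
top {'fx': 589.0810244645929, 'fy': 589.0810244645929, 'cx': 320.66713287927223, 'cy': 249.38145301065182, 'distortion': array([-0.09545861,  0.        ,  0.        ,  0.        ,  0.        ]), 'extrinsics': [[0.0221, 0.9981, -0.0577, 0.5436], [-0.9997, 0.0215, -0.0111, -0.014], [-0.0098, 0.0579, 0.9983, 1.2585], [0.0, 0.0, 0.0, 1.0]]}
side {'fx': 451.5689906227546, 'fy': 451.5689906227546, 'cx': 315.09061592020964, 'cy': 249.34742811147424, 'distortion': array([-0.04802031,  0.        ,  0.        ,  0.        ,  0.        ]), 'extrinsics': [[0.9422, 0.2626, -0.2082, 0.4366], [-0.3346, 0.7018, -0.6289, -0.5957], [-0.0191, 0.6622, 0.7491, 0.756], [0.0, 0.0, 0.0, 1.0]]}
{'fx': 331.56481714342334, 'fy': 331.56481714342334, 'cx': 324.0681804206135, 'cy': 243.34863445418026, 'distortion': array([-0.05184646,  0.        ,  0.        ,  0.        ,  0.        ]), 'T_tool_cam': array([[-7.62887754e-04,  9.52783766e-01,  3.03648666e-01,
         8.49293686e-02],
       [ 9.99999699e-01,  7.70427271e-04,  9.49680673e-05,
         1.51472210e-04],
       [-1.43455180e-04,  3.03648647e-01
[... 154 characters left out ...]
ay([ 1.06832868e+00,  9.17889744e-02,  1.23181189e+00,  9.47957212e-06,
        1.81979160e+00, -5.66541284e-02]), 'dq': array([ 6.15313421e-04, -2.06519371e-03, -1.67614887e-03,  4.61336054e-04,
        1.91070465e-03,  5.20595957e-05]), 'joint_torque': array([ 2.79057960e-03, -4.47858238e+01, -4.07569957e+01,  7.00101187e-02,
        2.85180897e-02, -9.62320587e-05]), 'tcp_pos': array([0.25853606, 0.54109052, 0.20019053]), 'orientation': array([ 2.21064173e-01,  9.75258849e-01, -8.63701206e-04, -2.52730697e-04]), 'contact_force': array([-0.27456398, -0.34207527, -0.02717924]), 'torque': array([-0.07452522,  0.03859094, -0.02626671]), 'grip_force': 0.0, 'gripper_width': 0.08743683076097662}
```

View pics/top0.png

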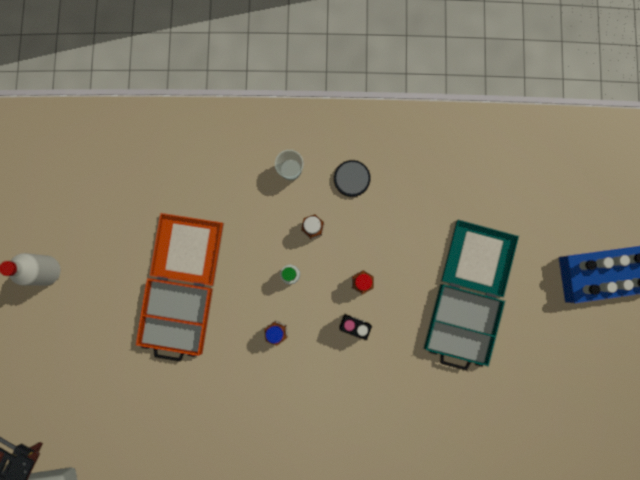

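View pics/side0.png

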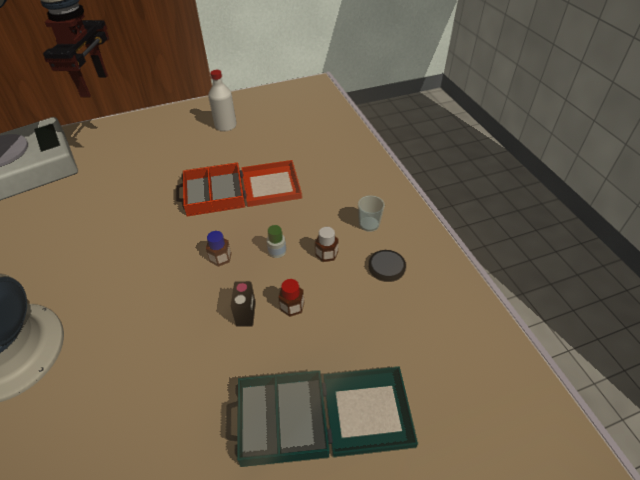

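Top view: blue cap (275,334), white (313,226), red (363,283), green (290,274), comparator (356,327). The orange case is left at about (175,318), teal right at about (464,325). I'll enlarge crops for positions and yaws.

```bash
python3 - <<'E'
import cv2,numpy as np
im=cv2.imread("pics/top0.png")
def crop(x,y,w,h,s):
    c=cv2.resize(im[y:y+h,x:x+w],None,fx=s,fy=s,interpolation=cv2.INTER_CUBIC)
    c=cv2.convertScaleAbs(c,alpha=1.4,beta=20)
    for i in range(0,w,10):cv2.line(c,(i*s,0),(i*s,6 if i%50 else 16),(0,0,0),1)
    for i in range(0,h,10):cv2.line(c,(0,i*s),(6 if i%50 else 16,i*s),(0,0,0),1)
    return c
cv2.imwrite("pics/c1.png",crop(250,200,145,150,4))
cv2.imwrite("pics/c2.png",np.hstack([crop(130,270,95,95,4),crop(415,275,95,95,4)]))
E
```

```text
(no output)
```

View pics/c1.png

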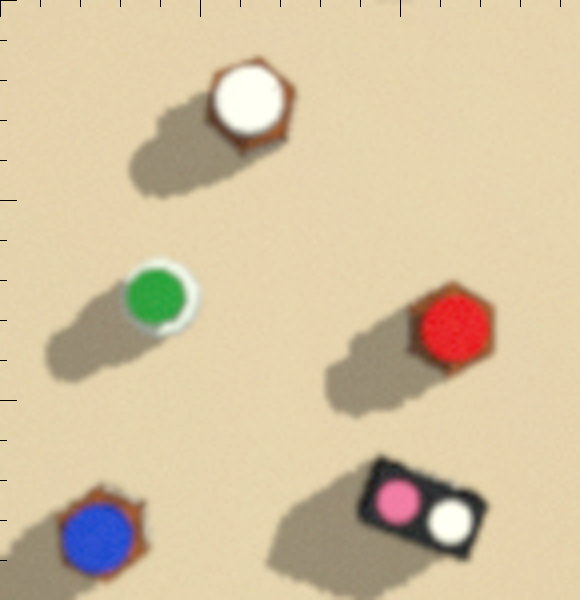

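View pics/c2.png

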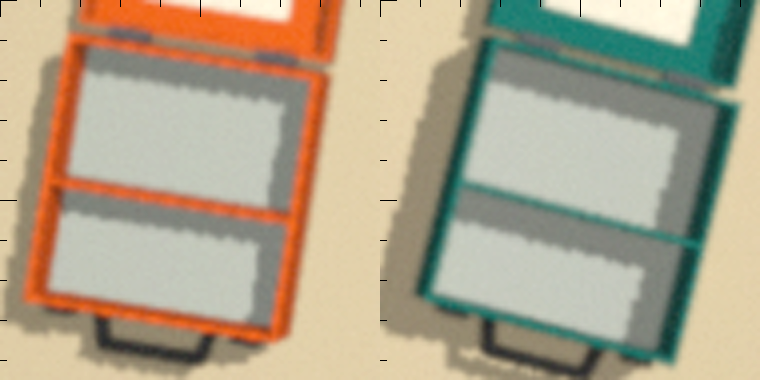

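```bash
cat > h.py <<'E'
import numpy as np,cv2
from plant import *
from scipy.spatial.transform import Rotation as R
def w(name,px,z,T=None):
    c=calibration(name); K=np.array([[c['fx'],0,c['cx']],[0,c['fy'],c['cy']],[0,0,1]])
    if T is None: T=np.array(c['extrinsics'])
    p=cv2.undistortPoints(np.array(px,float).reshape(-1,1,2),K,np.array(c['distortion']))[:,0]
    d=np.c_[p[:,0],-p[:,1],-np.ones(len(p))]@T[:3,:3].T
    return T[:3,3]+d*((z-T[2,3])/d[:,2])[:,None]
def cr(pts,x,y,s=4): return (np.array(pts,float)+.5)/s-.5+[x,y]
def rigid(src,dst):
    src=np.array(src,float);dst=np.array(dst)[:,:2];a=src-src.mean(0);b=dst-dst.mean(0)
    th=np.arctan2((a[:,0]*b[:,1]-a[:,1]*b[:,0]).sum(),(a*b).sum())
    Rm=np.array([[np.cos(th),-np.sin(th)],[np.sin(th),np.cos(th)]]);t=dst.mean(0)-Rm@src.mean(0)
    return t,th,np.linalg.norm(a@Rm.T-b,axis=1)*1000
def rel(xy,z,yaw):
    """slide (mm) and turn for a tool-down pose; yaw = world direction of the closing line (mod pi)"""
    s=get_state();M=R.from_quat(s['orientation']).as_matrix()
    d=M.T@(np.array([*xy,z])-s['tcp_pos'])*1000
    y=np.arctan2(M[1,1],M[0,1]);dy=(yaw-y+np.pi/2)%np.pi-np.pi/2
    # tool z down: world turn +dy = tool turn -dy
    return np.round(d,1),round(-dy,3),'q6',round(s['qpos'][5],3),'q6->~',round(s['qpos'][5]-dy,3)
E
python3 - <<'E'
from h import *
np.set_printoptions(precision=4,suppress=True)
for n,p in dict(white=(249,100),green=(156,296),red=(456,328),blue=(98,538)).items(): print(n,w('top',cr([p],250,200),.07))
print('comp',rigid([(17,30),(17,-30),(-17,-30),(-17,30)],w('top',cr([(380,456),(488,503),(468,559),(359,519)],250,200),.07)*1000))
H=dict(white=[(259,57),(295,93),(287,138),(245,152),(208,119),(214,72)],red=[(453,282),(494,303),(493,352),(451,374),(410,355),(412,306)],blue=[(102,486),(147,503),(147,548),(105,581),(63,566),(58,520)])
for n,p in H.items():
    P=w('top',cr(p,250,200),.044)[:,:2];d=P-P.mean(0)
    print(n,P.mean(0),np.linalg.norm(d,axis=1)*1000,np.degrees(np.angle(np.exp(6j*np.arctan2(d[:,1],d[:,0])).mean()))/6)
S=[(71,68),(71,-68),(-71,-68),(-71,68)]
print('orange',rigid(S,w('top',cr([(70,35),(328,74),(280,341),(26,300)],130,270),.036)*1000))
print('teal',rigid(S,w('top',cr([(108,35),(360,103),(292,362),(40,293)],415,275),.036)*1000))
print(w('top',[(288,165),(352,178)],.03))
E
```

```text
white [[0.6622 0.0181 0.07  ]]
green [[0.5619 0.0627 0.07  ]]
red [[ 0.5491 -0.0888  0.07  ]]
blue [[0.4396 0.089  0.07  ]]
comp (array([457.7994, -74.371 ]), np.float64(-0.34824612180761105), array([ 119.9531, 2634.6604, 1811.6851, 1603.7055]))
white [0.6621 0.0175] [25.3652 23.4697 25.1621 24.5489 23.547  25.9456] -10.038597614836531
red [ 0.5488 -0.0885] [24.0152 25.2996 24.176  23.3128 25.6112 23.7198] 1.4527545900942718
blue [0.4395 0.0884] [24.6201 27.3905 23.4206 24.0845 26.6004 24.5835] 8.460022415846268
orange (array([467.516 , 303.4503]), np.float64(-0.1339602857348375), array([1600.8081, 1805.1656, 1472.0462,  689.3242]))
teal (array([ 465.365 , -302.7356]), np.float64(-0.24590904275892472), array([2011.1979, 1552.1143, 1509.2802, 1974.3355]))
[[ 0.7916  0.0725  0.03  ]
 [ 0.7666 -0.0631  0.03  ]]
```

```bash
cat > p.py <<'E'
import sys
from h import *
a=np.array([float(v) for v in sys.argv[1:]])  # x y z(mm) closing-yaw(deg)
s=get_state();print('t',s['t'],'tcp',s['tcp_pos'].round(4),'w',round(s['gripper_width'],4),'F',s['contact_force'].round(1),*rel(a[:2]/1000,a[2]/1000,np.radians(a[3])))
E
python3 p.py 457.8 -74.4 160 -20
```

```text
t 0.1 tcp [0.2585 0.5411 0.2002] w 0.0874 F [-0.3 -0.3 -0. ] [-445.2 -469.3   41. ] 1.474 q6 -0.057 q6->~ 1.417
```

```bash
python3 -m handwheel '{"slide":[[-40,-42,5],[-80,-84,10],[-120,-126,15],[-160,-168,20],[-200,-211,25]],"dr":[[0,0,0.15],[0,0,0.3],[0,0,0.45],[0,0,0.6],[0,0,0.75]]}' 60 30; python3 p.py 457.8 -74.4 160 -20
```

```text
t: 0.72
tcp_pos: [0.3483, 0.263, 0.1756]
orientation: [0.565, 0.825, -0.0, 0.0]
contact_force: [0.5, 0.3, 0.2]
gripper_width: 0.0602
grip_force: 0.0
t 0.725 tcp [0.3483 0.263  0.1756] w 0.0602 F [0.5 0.3 0.2] [-354.1  -20.    15.7] 0.72 q6 0.198 q6->~ 0.918
```

```bash
python3 -m handwheel '{"slide":[[-60,-4,4],[-120,-7,8],[-180,-10,12],[-240,-14,16],[-300,-17,16]],"dr":[[0,0,0.15],[0,0,0.3],[0,0,0.45],[0,0,0.6],[0,0,0.72]]}'>/dev/null; python3 p.py 457.8 -74.4 160 -20
```

```text
t 1.35 tcp [ 0.4421 -0.0226  0.1596] w 0.06 F [0.3 0.6 1.3] [-43.3  32.5  -0.4] -0.0 q6 0.221 q6->~ 0.221
```

```bash
python3 -m handwheel '{"slide":[[-43.3,32.5,0],[-43.3,32.5,0],[-43.3,32.5,0]],"dr":[[0,0,0],[0,0,0],[0,0,0]]}'>/dev/null; python3 p.py 457.8 -74.4 42 -20; python3 - <<'E'
from h import *
np.set_printoptions(precision=4,suppress=True)
c=calibration('wrist');s=get_state();print(s['tcp_pos'],s['orientation'])
im=read_camera('wrist');cv2.imwrite('pics/w1.png',im[:,:,::-1])
E
```

```text
t 1.725 tcp [ 0.4579 -0.0719  0.1598] w 0.0599 F [0.7 0.5 0.1] [ -2.4   0.9 117.8] 0.004 q6 0.116 q6->~ 0.119
[ 0.4579 -0.0719  0.1598] [ 0.8181  0.5751 -0.0002 -0.0006]
```

View pics/w1.png

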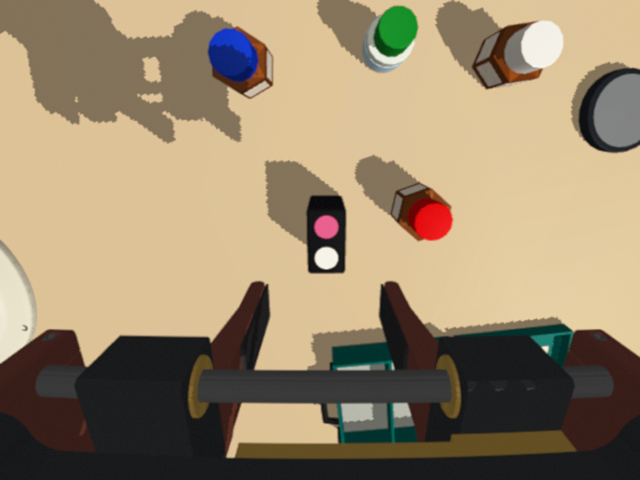

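Comparator top is at about (326,241), square and centred between the fingers (tips at x≈262 and 388). A quick check of its position, and of the blue, white and red caps, against the wrist calibration follows.

```bash
python3 - <<'E'
from h import *
np.set_printoptions(precision=4,suppress=True)
T=np.eye(4);T[:3,:3]=R.from_quat([0.8181,0.5751,-0.0002,-0.0006]).as_matrix();T[:3,3]=[.4579,-.0719,.1598]
print(w('wrist',[(326,241),(326,227),(326,258),(233,54),(433,221),(541,45),(397,30)],.07,T@calibration('wrist')['T_tool_cam']))
E
```

```text
[[ 0.4582 -0.0727  0.07  ]
 [ 0.4624 -0.061   0.07  ]
 [ 0.4529 -0.0874  0.07  ]
 [ 0.4422  0.0883  0.07  ]
 [ 0.5499 -0.0868  0.07  ]
 [ 0.663   0.0181  0.07  ]
 [ 0.5618  0.0621  0.07  ]]
```

```bash
python3 -m handwheel '{"slide":[[-1,0.5,50],[-1,0.5,100],[-1,0.5,118],[-1,0.5,118]],"dr":[[0,0,0],[0,0,0],[0,0,0],[0,0,0]]}'>/dev/null; python3 -m handwheel '{"slide":[[0,0,0],[0,0,0],[0,0,0],[0,0,0]],"dr":[[0,0,0],[0,0,0],[0,0,0],[0,0,0]]}' 20 30; python3 -m handwheel '{"slide":[[0,0,-30],[0,0,-80],[0,0,-115],[0,0,-115]],"dr":[[0,0,0],[0,0,0],[0,0,0],[0,0,0]]}'; python3 p.py 428 -293 157 -14.1
```

```text
t: 2.78
tcp_pos: [0.4591, -0.0737, 0.0435]
orientation: [0.818, 0.575, 0.001, 0.001]
contact_force: [-0.6, 0.4, 3.8]
gripper_width: 0.0336
grip_force: 30.0
t: 3.28
tcp_pos: [0.4597, -0.0739, 0.1602]
orientation: [0.818, 0.575, 0.002, 0.002]
contact_force: [0.9, -0.4, -1.1]
gripper_width: 0.0334
grip_force: 30.0
t 3.275 tcp [ 0.4597 -0.0739  0.1602] w 0.0334 F [ 0.9 -0.4 -1.1] [-216.9   44.3    3.3] -0.099 q6 0.113 q6->~ 0.014
```

```bash
python3 -m handwheel '{"slide":[[-54,11,1],[-108,22,2],[-162,33,3],[-217,44,3],[-217,44,3]],"dr":[[0,0,-0.03],[0,0,-0.06],[0,0,-0.099],[0,0,-0.099],[0,0,-0.099]]}'>/dev/null;python3 -m handwheel '{"slide":[[0,0,0]],"dr":[[0,0,0]]}'>/dev/null; python3 p.py 428 -293 49 -14.1;  python3 - <<'E'
from h import *
s=get_state();print(s['tcp_pos'],s['orientation'])
im=read_camera('wrist');cv2.imwrite('pics/w2.png',im[:,:,::-1])
E
```

```text
t 4.025 tcp [ 0.4258 -0.2919  0.1523] w 0.0333 F [ 0.   0.8 -2.3] [ -0.7   2.7 103.2] -0.001 q6 -0.42 q6->~ -0.421
[ 0.42577915 -0.29187457  0.15225827] [ 7.88724418e-01  6.14744686e-01 -1.33961938e-04 -1.65682346e-03]
```

View pics/w2.png

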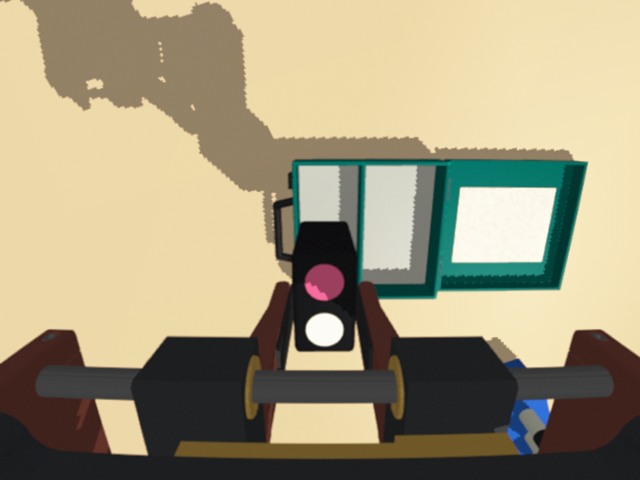

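Held comparator lies over the handle-side compartment, square to the case; rim corners at (294,160), (447,161), (436,297). Cross-check the case pose from these.

```bash
python3 - <<'E'
from h import *
np.set_printoptions(precision=4,suppress=True)
T=np.eye(4);T[:3,:3]=R.from_quat([7.88724418e-01,6.14744686e-01,-1.33961938e-04,-1.65682346e-03]).as_matrix();T[:3,3]=[ 0.42577915,-0.29187457,0.15225827]
P=w('wrist',[(294,160),(447,161),(436,297)],.036,T@calibration('wrist')['T_tool_cam'])
print(P,rigid([(-71,68),(71,68),(71,-68)],P*1000))
E
```

```text
[[ 0.415  -0.221   0.036 ]
 [ 0.5463 -0.2545  0.036 ]
 [ 0.5172 -0.3846  0.036 ]] (array([ 464.4088, -303.0192]), np.float64(-0.24214964642075315), array([3327.0351, 3360.2412, 1466.4581]))
```

```bash
python3 -m handwheel '{"slide":[[-1,2.5,30],[-1,2.5,70],[-1,2.5,95],[-1,2.5,104],[-1,2.5,104]],"dr":[[0,0,0],[0,0,0],[0,0,0],[0,0,0],[0,0,0]]}';python3 p.py 428 -293 49 -14.1
```

```text
t: 4.7
tcp_pos: [0.429, -0.2932, 0.0507]
orientation: [0.788, 0.616, 0.0, 0.0]
contact_force: [-0.4, -0.3, -0.3]
gripper_width: 0.0337
grip_force: 30.0
t 4.7 tcp [ 0.429  -0.2932  0.0507] w 0.0337 F [-0.4 -0.3 -0.3] [-0.  -1.   1.7] 0.002 q6 -0.421 q6->~ -0.419
```

```bash
Z='[0,0,0]'; python3 -m handwheel '{"slide":[[0,-1,2],[0,-1,2]],"dr":[[0,0,0],[0,0,0]]}'; python3 -m handwheel '{"slide":[[0,0,0],[0,0,0],[0,0,0]],"dr":[[0,0,0],[0,0,0],[0,0,0]]}' 50;  python3 -m handwheel '{"slide":[[0,0,-50],[0,0,-100],[0,0,-110]],"dr":[[0,0,0],[0,0,0],[0,0,0]]}'>/dev/null; python3 p.py 440.5 88.7 160 8.5
```

```text
t: 4.95
tcp_pos: [0.4278, -0.2939, 0.0487]
orientation: [0.788, 0.615, 0.0, 0.0]
contact_force: [-0.1, 0.1, -0.8]
gripper_width: 0.0334
grip_force: 30.0
t: 5.32
tcp_pos: [0.4276, -0.294, 0.0484]
orientation: [0.789, 0.615, 0.0, 0.0]
contact_force: [0.0, 0.9, -0.1]
gripper_width: 0.0502
grip_force: 0.0
t 5.7 tcp [ 0.4289 -0.295   0.1629] w 0.05 F [ 0.5 -0.   0. ] [375.  -82.3   1.2] -0.394 q6 -0.422 q6->~ -0.816
```

Next, the blue jar.

```bash
python3 -m handwheel '{"slide":[[58,-13,0],[116,-26,0],[174,-39,0],[232,-52,0],[290,-64,1]],"dr":[[0,0,-0.1],[0,0,-0.2],[0,0,-0.3],[0,0,-0.394],[0,0,-0.394]]}' 55 >/dev/null; python3 p.py 440.5 88.7 160 8.5
```

```text
t 6.325 tcp [0.4355 0.0047 0.1563] w 0.0547 F [1.4 0.1 0.7] [82.3 17.3 -3.7] 0.0 q6 -0.216 q6->~ -0.216
```

```bash
python3 -m handwheel '{"slide":[[50,10,-1],[82,17,-1],[82,17,-1],[82,17,-1]],"dr":[[0,0,0],[0,0,0],[0,0,0],[0,0,0]]}'>/dev/null; python3 p.py 440.5 88.7 47.5 8.5;  python3 - <<'E'
from h import *
s=get_state();print(list(s['tcp_pos']),list(s['orientation']))
im=read_camera('wrist');cv2.imwrite('pics/w3.png',cv2.resize(im[150:350,220:440,::-1],None,fx=3,fy=3,interpolation=cv2.INTER_CUBIC))
E
```

```text
t 6.825 tcp [0.4406 0.0859 0.1575] w 0.0548 F [ 0.3 -0.2 -0.4] [  2.8   0.5 110. ] -0.0 q6 -0.031 q6->~ -0.031
[np.float64(0.4405827221929471), np.float64(0.08591816887905256), np.float64(0.157500169806488)] [np.float64(0.652888624343738), np.float64(0.7574536047942593), np.float64(-0.0006593331246757421), np.float64(-0.00021463120431952222)]
```

View pics/w3.png

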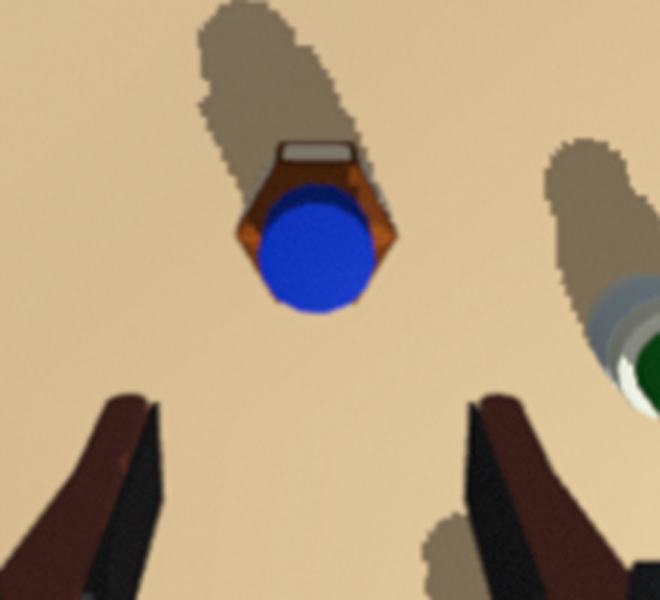

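Blue jar: cap at crop (317,253), hex corners (237,233)/(397,236) lie along the closing line, as planned. Descend and grip.

```bash
python3 -m handwheel '{"slide":[[2.5,0.5,50],[2.5,0.5,100],[2.5,0.5,110],[2.5,0.5,110]],"dr":[[0,0,0],[0,0,0],[0,0,0],[0,0,0]]}'; python3 -m handwheel '{"slide":[[0,0,0],[0,0,0],[0,0,0],[0,0,0]],"dr":[[0,0,0],[0,0,0],[0,0,0],[0,0,0]]}' 20 30; python3 -m handwheel '{"slide":[[0,0,-30],[0,0,-80],[0,0,-115],[0,0,-115]],"dr":[[0,0,0],[0,0,0],[0,0,0],[0,0,0]]}'; python3 - <<'E'
from h import *
a=-.244
for n,x,y in [('blue',31,25),('white',31,-21)]: print(n,465+x*np.cos(a)-y*np.sin(a),-303+x*np.sin(a)+y*np.cos(a))
E
python3 p.py 501 -286 160 -14.1
```

```text
t: 7.38
tcp_pos: [0.4411, 0.0884, 0.0488]
orientation: [0.653, 0.757, -0.0, 0.0]
contact_force: [1.1, 0.2, 0.3]
gripper_width: 0.0551
grip_force: 0.0
t: 7.88
tcp_pos: [0.4409, 0.0891, 0.0493]
orientation: [0.653, 0.757, 0.0, 0.0]
contact_force: [-4.1, -0.7, 6.3]
gripper_width: 0.0206
grip_force: 3.3
t: 8.38
tcp_pos: [0.4425, 0.0894, 0.1668]
orientation: [0.653, 0.758, 0.002, 0.002]
contact_force: [0.5, -0.8, -0.7]
gripper_width: 0.0196
grip_force: 0.0
blue 501.12141294051804 -286.22968315205185
white 490.00845388854975 -330.8671353767171
t 8.375 tcp [0.4425 0.0894 0.1668] w 0.0196 F [ 0.5 -0.8 -0.7] [-379.9    2.4    6.8] 0.394 q6 -0.024 q6->~ 0.37
```

The fingers closed past 34 mm, so the cap slipped out; look again.

```bash
python3 -m handwheel '{"slide":[[0,0,0],[0,0,0],[0,0,0]],"dr":[[0,0,0],[0,0,0],[0,0,0]]}' 55 >/dev/null; python3 - <<'E'
from h import *
s=get_state();print(list(s['tcp_pos']),list(s['orientation']))
im=read_camera('wrist');a=cv2.resize(im[150:350,220:440,::-1],None,fx=1.8,fy=1.8,interpolation=cv2.INTER_CUBIC)
b=cv2.resize(read_camera('side')[150:350,130:350,::-1],None,fx=1.8,fy=1.8,interpolation=cv2.INTER_CUBIC)
cv2.imwrite('pics/w4.png',np.hstack([a,b]))
E
```

```text
[np.float64(0.44041832549925), np.float64(0.08904845780919955), np.float64(0.16190946589824018)] [np.float64(0.6529004931240485), np.float64(0.7574428566113242), np.float64(-0.0008208412745181391), np.float64(-0.0007689385239080134)]
```

View pics/w4.png

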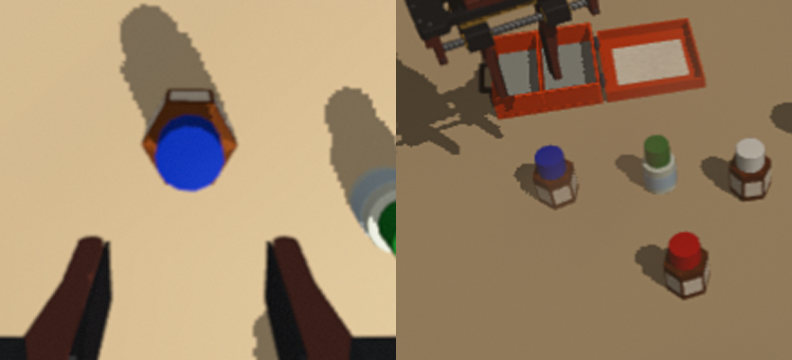

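```bash
python3 - <<'E'
from h import *
np.set_printoptions(precision=4,suppress=True)
def Tm(p,q):
    T=np.eye(4);T[:3,:3]=R.from_quat(q).as_matrix();T[:3,3]=p
    return T@calibration('wrist')['T_tool_cam']
A=Tm([.44058,.08592,.1575],[.652889,.757454,-.00066,-.00021]);B=Tm([.44042,.08905,.16191],[.6529,.75744,-.00082,-.00077])
print(w('wrist',cr([(317,253)],220,150,3),.07,A),w('wrist',cr([(237,233),(397,236)],220,150,3),.044,A).mean(0))
print(w('wrist',cr([(190,156)],220,150,1.8),.07,B),w('wrist',cr([(144,145),(237,145)],220,150,1.8),.044,B).mean(0))
# fingertips' predicted pixel: project TCP
c=calibration('wrist');K=np.array([[c['fx'],0,c['cx']],[0,c['fy'],c['cy']],[0,0,1]])
Ti=np.linalg.inv(c['T_tool_cam'])
for p in [(0,0,0),(0,.0275,0),(0,-.0275,0),(0,0,-.019)]:
    q=Ti[:3,:3]@np.array(p)+Ti[:3,3];print(p,cv2.projectPoints(np.array([[q[0],-q[1],-q[2]]]),np.zeros(3),np.zeros(3),K,c['distortion'])[0].ravel())
E
```

```text
[[0.4398 0.0925 0.07  ]] [0.4401 0.0909 0.044 ]
[[0.4401 0.0922 0.07  ]] [0.4406 0.0906 0.044 ]
(0, 0, 0) [325.3153 284.6007]
(0, 0.0275, 0) [370.7168 284.5324]
(0, -0.0275, 0) [279.9131 284.5884]
(0, 0, -0.019) [325.4276 299.1417]
```

```bash
python3 p.py 440.2 91.5 47 8.5; python3 -m handwheel '{"slide":[[2.5,0,50],[2.5,0,100],[2.5,0,115],[2.5,0,115],[2.5,0,115]],"dr":[[0,0,0],[0,0,0],[0,0,0],[0,0,0],[0,0,0]]}'>/dev/null; for i in 1 2 3 4 5; do python3 -m handwheel '{"slide":[[0,0,0]],"dr":[[0,0,0]]}' 28 25 | egrep -v 't:|orient'; done
python3 -c "
from h import *
s=get_state();print(list(s['tcp_pos']),list(s['orientation']))
a=cv2.resize(read_camera('wrist')[200:400,220:440,::-1],None,fx=1.8,fy=1.8)
b=cv2.resize(read_camera('side')[150:350,130:350,::-1],None,fx=1.8,fy=1.8,interpolation=cv2.INTER_CUBIC)
cv2.imwrite('pics/w5.png',np.hstack([a,b]))"
```

```text
t 8.85 tcp [0.4406 0.0891 0.1625] w 0.0533 F [ 0.2  0.4 -0.5] [2.500e+00 1.000e-01 1.155e+02] -0.0 q6 -0.024 q6->~ -0.025
tcp_pos: [0.4418, 0.0917, 0.0504]
contact_force: [0.0, 0.0, -0.2]
gripper_width: 0.0477
grip_force: 0.0
tcp_pos: [0.4413, 0.0917, 0.0495]
contact_force: [-0.3, -0.4, 0.7]
gripper_width: 0.0386
grip_force: 0.0
tcp_pos: [0.4406, 0.0916, 0.049]
contact_force: [-4.6, -1.1, 6.0]
gripper_width: 0.0297
grip_force: 3.5
tcp_pos: [0.4404, 0.0916, 0.0493]
contact_force: [-3.4, -0.1, 6.4]
gripper_width: 0.0281
grip_force: 3.1
tcp_pos: [0.4405, 0.0915, 0.0494]
contact_force: [-3.8, -0.9, 6.4]
gripper_width: 0.028
grip_force: 3.1
[np.float64(0.4404737847924631), np.float64(0.09154682240623452), np.float64(0.04936121955147619)] [np.float64(0.6528838245025269), np.float64(0.7574580579379402), np.float64(-3.4514415355489905e-06), np.float64(4.6431941249860236e-05)]
```

View pics/w5.png

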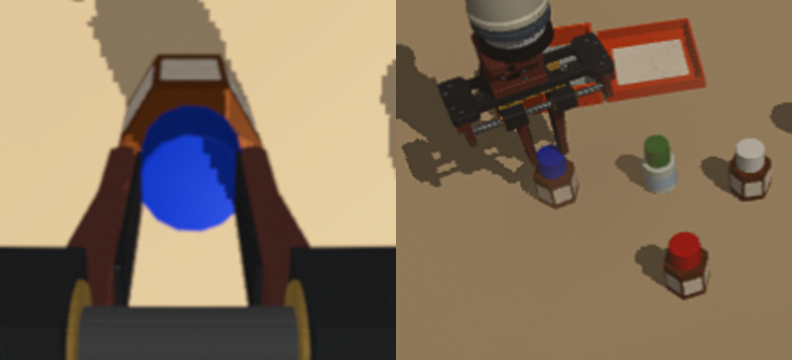

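Pads look to be touching the cap on both sides (crop x≈140 and 238), yet they read 28 mm with only 3 N on one finger. Test a higher grip.

```bash
python3 -m handwheel '{"slide":[[0,0,0],[0,0,0],[0,0,-8],[0,0,-8],[0,0,-8]],"dr":[[0,0,0],[0,0,0],[0,0,0],[0,0,0],[0,0,0]]}' 50 >/dev/null; for i in 1 2 3 4 5; do python3 -m handwheel '{"slide":[[0,0,0]],"dr":[[0,0,0]]}' 24 40 | egrep -v 't:|orient'|tr '\n' ' '; echo; done
python3 -c "
from h import *
a=cv2.resize(read_camera('wrist')[210:360,240:410,::-1],None,fx=4,fy=4,interpolation=cv2.INTER_CUBIC)
cv2.imwrite('pics/w6.png',cv2.convertScaleAbs(a,alpha=1.6))"
```

```text
tcp_pos: [0.4404, 0.0916, 0.0559] contact_force: [0.1, -0.6, 0.0] gripper_width: 0.0432 grip_force: 0.0 
tcp_pos: [0.4405, 0.0916, 0.056] contact_force: [0.3, 0.7, 0.2] gripper_width: 0.0332 grip_force: 0.0 
tcp_pos: [0.4405, 0.0916, 0.0561] contact_force: [-0.6, -0.5, 0.1] gripper_width: 0.0252 grip_force: 0.0 
tcp_pos: [0.4406, 0.0916, 0.0562] contact_force: [-0.8, -0.8, 0.3] gripper_width: 0.0238 grip_force: 0.0 
tcp_pos: [0.4406, 0.0916, 0.0562] contact_force: [-0.3, -0.0, 0.5] gripper_width: 0.024 grip_force: 0.0
```

View pics/w6.png

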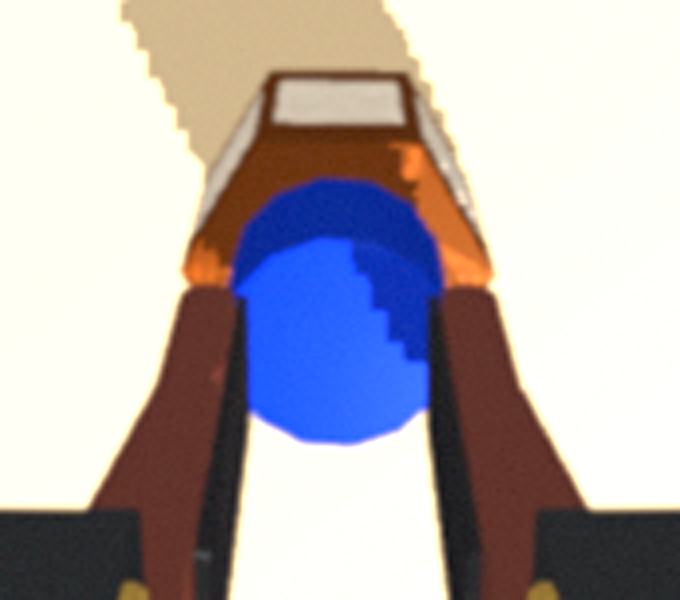

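The pads cut into the drawn cap with no resistance (width 24 mm, force 0 N), so in this simulation the cap gives no grip. I'll take the jar by two flats of the hexagonal body instead. The tips stay high enough to clear the case rim.

```bash
python3 -m handwheel '{"slide":[[0,0,0],[0,0,-10],[0,0,-30],[0,0,-30],[0,0,-30]],"dr":[[0,0,0],[0,0,0],[0,0,0.17],[0,0,0.34],[0,0,0.52]]}' 66 >/dev/null; python3 p.py 440.3 91.3 34 -21.5; python3 -m handwheel '{"slide":[[0,0,0],[0,0,20],[0,0,51],[0,0,51]],"dr":[[0,0,0],[0,0,0],[0,0,0],[0,0,0]]}' | egrep -v 't:|orient'|tr '\n' ' ';  for i in 1 2 3 4 5; do python3 -m handwheel '{"slide":[[0,0,0]],"dr":[[0,0,0]]}' 36 25 | egrep -v 't:|orient'|tr '\n' ' '; echo; done
```

```text
t 12.125 tcp [0.4411 0.0916 0.0875] w 0.0653 F [0.6 0.2 0.1] [-0.6 -0.7 53.5] -0.003 q6 0.507 q6->~ 0.505
tcp_pos: [0.4381, 0.0912, 0.0315] contact_force: [0.3, -0.3, -1.2] gripper_width: 0.066 grip_force: 0.0 tcp_pos: [0.4406, 0.0916, 0.0355] contact_force: [0.8, -0.1, -0.2] gripper_width: 0.0588 grip_force: 0.0 
tcp_pos: [0.4413, 0.0917, 0.0365] contact_force: [-0.0, 0.7, -0.1] gripper_width: 0.0493 grip_force: 0.0 
tcp_pos: [0.4412, 0.0917, 0.0362] contact_force: [-0.3, -0.4, -0.0] gripper_width: 0.0397 grip_force: 0.0 
tcp_pos: [0.4409, 0.0916, 0.0358] contact_force: [0.0, 1.0, -0.3] gripper_width: 0.0364 grip_force: 0.0 
tcp_pos: [0.4407, 0.0916, 0.0354] contact_force: [-0.4, -0.4, 0.1] gripper_width: 0.0358 grip_force: 0.0
```

```bash
python3 -c "
from h import *
a=cv2.resize(read_camera('wrist')[210:360,230:420,::-1],None,fx=2,fy=2,interpolation=cv2.INTER_CUBIC)
b=cv2.resize(read_camera('side')[200:290,160:274,::-1],(380,300),interpolation=cv2.INTER_CUBIC)
c=cv2.resize(read_camera('top')[285:365,230:331,::-1],(380,300),interpolation=cv2.INTER_CUBIC)
cv2.imwrite('pics/w7.png',cv2.convertScaleAbs(np.vstack([np.hstack([a,b]),np.hstack([c,c*0])]),alpha=1.5))"
```

```text
(no output)
```

View pics/w7.png

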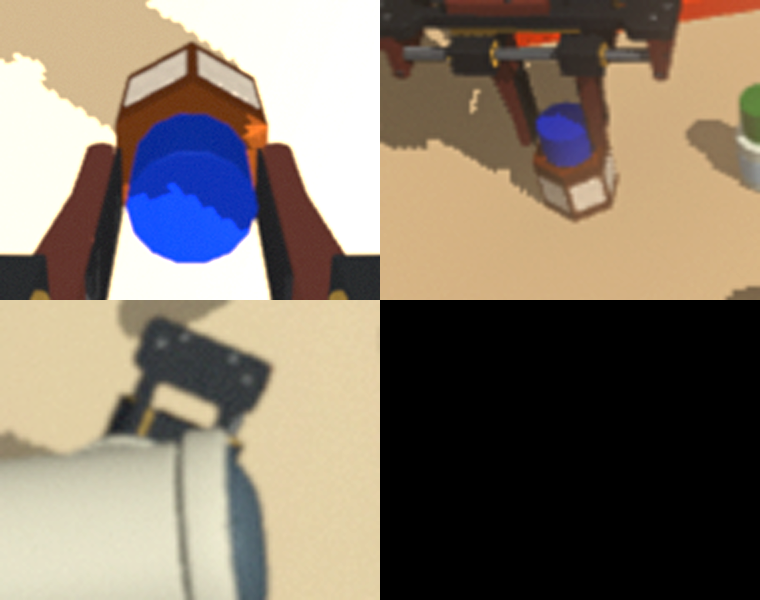

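```bash
for i in 1 2 3 ; do python3 -m handwheel '{"slide":[[0,0,0]],"dr":[[0,0,0]]}' 14 25 | egrep -v 't:|orient'|tr '\n' ' '; echo; done; for i in 1 2 ; do python3 -m handwheel '{"slide":[[0,6,0]],"dr":[[0,0,0]]}' | egrep -v 't:|orient'|tr '\n' ' '; echo; done; python3 -c "
from h import *
print(get_state())
im=read_camera('wrist')
a=cv2.resize(im[210:360,230:420,::-1],None,fx=4,fy=4,interpolation=cv2.INTER_CUBIC)
cv2.imwrite('pics/w8.png',cv2.convertScaleAbs(a,alpha=1.5))"
```

```text
tcp_pos: [0.4406, 0.0916, 0.0352] contact_force: [1.2, -0.5, 0.8] gripper_width: 0.0334 grip_force: 25.0 
tcp_pos: [0.4407, 0.0916, 0.0352] contact_force: [0.9, -0.6, 0.5] gripper_width: 0.0337 grip_force: 25.0 
tcp_pos: [0.4406, 0.0916, 0.0352] contact_force: [0.9, 0.2, 0.9] gripper_width: 0.0333 grip_force: 25.0 
tcp_pos: [0.4459, 0.0896, 0.0352] contact_force: [-0.8, 0.7, 0.5] gripper_width: 0.0333 grip_force: 25.0 
tcp_pos: [0.4519, 0.0872, 0.0352] contact_force: [-1.0, 0.6, 1.1] gripper_width: 0.033 grip_force: 25.0 
{'t': 14.025, 'qpos': array([ 1.16398912e-01, -2.62469855e-01,  1.85874414e+00,  2.02529371e-04,
        1.54575671e+00,  4.88284692e-01]), 'dq': array([-0.05240268,  0.12365498, -0.10267881,  0.00021623, -0.02101115,
       -0.04984699]), 'joint_torque': array([ 3.25004209e-02, -2.92806298e+01, -3.97528195e+01, -1.59073002e-01,
       -4.19416353e-01,  6.51589036e-02]), 'tcp_pos': array([0.45194709, 0.08715224, 0.03519882]), 'orientation': array([ 8.25644487e-01,  5.64190679e-01, -1.47069162e-04, -1.91450072e-04]), 'contact_force': array([-1.01214612,  0.62630152,  1.05467491]), 'torque': array([0.03266835, 0.35084519, 0.02006765]), 'grip_force': 24.98727858066559, 'gripper_width': 0.03302035474843386}
```

View pics/w8.png

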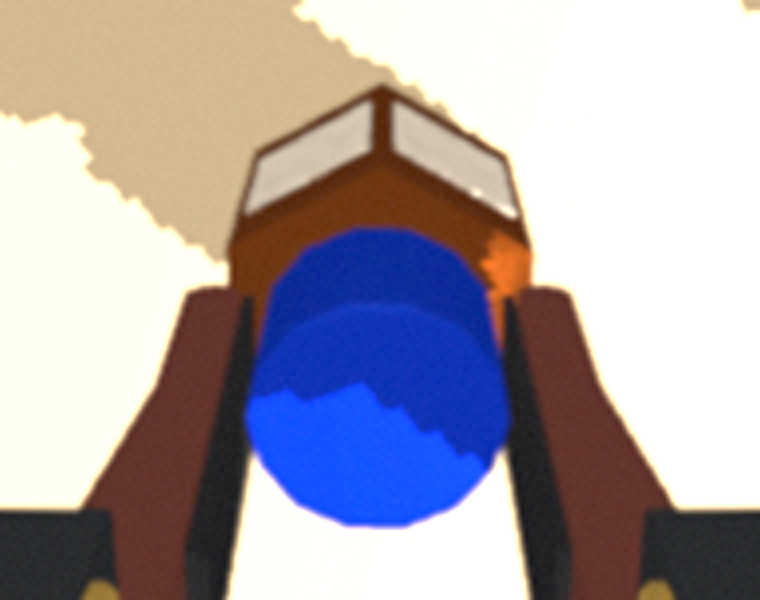

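It now holds at 33.4 mm with 25 N. The pads sit at the grasp point, so at TCP z≈35 they clasp the cap, with the tips either side of the body flats; my earlier grips were simply too high. Lift and carry.

```bash
python3 -m handwheel '{"slide":[[0,6,-30],[0,6,-80],[0,6,-115],[0,6,-115]],"dr":[[0,0,0],[0,0,0],[0,0,0],[0,0,0]]}'|tail -2; python3 p.py 501 -286 150 -44
```

```text
gripper_width: 0.0332
grip_force: 25.0
t 14.575 tcp [0.4592 0.0851 0.1533] w 0.0332 F [ 0.2 -0.3 -1.3] [-330.4  173.9    3.3] 0.396 q6 0.483 q6->~ 0.878
```

```bash
python3 -m handwheel '{"slide":[[-53,28,0],[-106,56,0],[-159,84,0],[-212,112,0],[-265,140,0]],"dr":[[0,0,0.08],[0,0,0.16],[0,0,0.24],[0,0,0.32],[0,0,0.395]]}'>/dev/null; python3 p.py 501 -286 150 -44
```

```text
t 15.2 tcp [ 0.4908 -0.2145  0.1477] w 0.033 F [ 1.3  0.4 -0.8] [-44.2  57.1  -2.4] -0.002 q6 0.294 q6->~ 0.292
```

```bash
python3 -m handwheel '{"slide":[[-22,28,0],[-44,57,0],[-44,57,0],[-44,57,0],[-44,57,0]],"dr":[[0,0,0],[0,0,0],[0,0,0],[0,0,0],[0,0,0]]}'>/dev/null; python3 p.py 501 -286 40.5 -44
```

```text
t 15.825 tcp [ 0.5019 -0.2828  0.1498] w 0.0335 F [-0.3 -0.8 -1.1] [ -3.    1.6 109.3] 0.002 q6 0.194 q6->~ 0.196
```

```bash
python3 -m handwheel '{"slide":[[-3,1.6,40],[-3,1.6,80],[-3,1.6,100],[-3,1.6,107],[-3,1.6,107]],"dr":[[0,0,0],[0,0,0],[0,0,0],[0,0,0],[0,0,0]]}'>/dev/null; python3 -m handwheel '{"slide":[[0,0,2],[0,0,2],[0,0,2]],"dr":[[0,0,0],[0,0,0],[0,0,0]]}'; python3 p.py 501 -286 40.5 -44
```

```text
t: 16.82
tcp_pos: [0.5013, -0.2874, 0.0419]
orientation: [0.92, 0.391, 0.0, 0.0]
contact_force: [-0.5, -0.3, -0.8]
gripper_width: 0.0333
grip_force: 25.0
t 16.825 tcp [ 0.5013 -0.2874  0.0419] w 0.0333 F [-0.5 -0.3 -0.8] [ 0.8 -1.2  1.4] 0.001 q6 0.188 q6->~ 0.188
```

```bash
python3 -m handwheel '{"slide":[[0,0,1.8],[0,0,1.8],[0,0,1.8]],"dr":[[0,0,0],[0,0,0],[0,0,0]]}' | egrep 'tcp|cont'; python3 -m handwheel '{"slide":[[0,0,0],[0,0,0],[0,0,0]],"dr":[[0,0,0],[0,0,0],[0,0,0]]}' 52| egrep 'tcp|cont|wid';  python3 -m handwheel '{"slide":[[0,0,-40],[0,0,-90],[0,0,-110]],"dr":[[0,0,0],[0,0,0],[0,0,0]]}'|grep cont; python3 p.py 662.5 18 150 -40;  python3 p.py 662.5 18 150 20
```

```text
tcp_pos: [0.5014, -0.2875, 0.0402]
contact_force: [0.4, 0.3, 5.6]
tcp_pos: [0.5008, -0.2871, 0.0389]
contact_force: [-0.1, 0.2, -1.0]
gripper_width: 0.0517
contact_force: [0.1, -0.3, 0.4]
t 17.95 tcp [ 0.502  -0.2879  0.1529] w 0.052 F [ 0.1 -0.3  0.4] [331.6 -96.8   2.8] -0.069 q6 0.188 q6->~ 0.119
t 17.95 tcp [ 0.502  -0.2879  0.1529] w 0.052 F [ 0.1 -0.3  0.4] [331.6 -96.8   2.8] -1.116 q6 0.188 q6->~ -0.929
```

```bash
python3 -m handwheel '{"slide":[[57,-17,0],[114,-34,0],[171,-51,0],[228,-67,0],[285,-83,0]],"dr":[[0,0,-0.02],[0,0,-0.04],[0,0,-0.069],[0,0,-0.069],[0,0,-0.069]]}' 64 >/dev/null;  python3 -m handwheel '{"slide":[[46,-14,0],[46,-14,0],[46,-14,0],[46,-14,0]],"dr":[[0,0,0],[0,0,0],[0,0,0],[0,0,0]]}'>/dev/null; python3 p.py 662.5 18 36 -40;  python3 - <<'E'
from h import *
s=get_state();print(list(s['tcp_pos'].round(5)),list(s['orientation'].round(6)))
im=read_camera('wrist');cv2.imwrite('pics/w9.png',cv2.resize(im[150:350,220:440,::-1],None,fx=3,fy=3,interpolation=cv2.INTER_CUBIC))
E
```

```text
t 19.075 tcp [0.6575 0.0184 0.1492] w 0.0637 F [-0.3  1.4 -0.3] [  3.    4.1 113.2] -0.002 q6 0.676 q6->~ 0.674
[np.float64(0.6575), np.float64(0.01837), np.float64(0.14918)] [np.float64(0.906645), np.float64(0.421894), np.float64(-0.000297), np.float64(3.6e-05)]
```

View pics/w9.png

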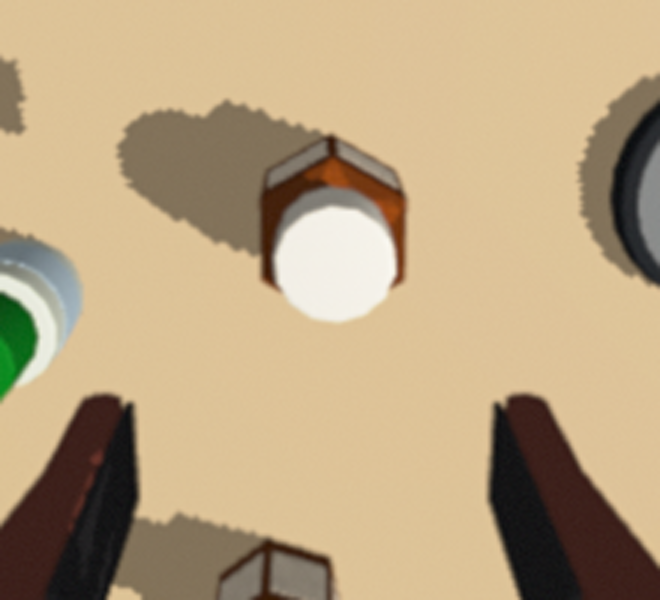

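White jar: cap (335,262), body sides vertical at x=262/405, so flats face the fingers.

```bash
python3 - <<'E'
from h import *
T=np.eye(4);T[:3,:3]=R.from_quat([.906645,.421894,-.000297,.000036]).as_matrix();T[:3,3]=[.6575,.01837,.14918]
T=T@calibration('wrist')['T_tool_cam']
print(w('wrist',cr([(335,262)],220,150,3),.07,T))
E
python3 p.py 663 19.5 35 -40
```

```text
[[0.66489363 0.01950743 0.07      ]]
t 19.125 tcp [0.6576 0.0183 0.1495] w 0.0643 F [ 0.4  0.2 -0.7] [  4.4   3.4 114.5] -0.002 q6 0.676 q6->~ 0.674
```

```bash
python3 -m handwheel '{"slide":[[4.8,4.4,50],[4.8,4.4,100],[4.8,4.4,114],[4.8,4.4,114],[4.8,4.4,114]],"dr":[[0,0,0],[0,0,0],[0,0,0],[0,0,0],[0,0,0]]}'>/dev/null; python3 p.py 664 19 35 -40; python3 -m handwheel '{"slide":[[0,0,0],[0,0,0],[0,0,0],[0,0,0],[0,0,0]],"dr":[[0,0,0],[0,0,0],[0,0,0],[0,0,0],[0,0,0]]}' 14 25|tail -5; python3 p.py 664 19 35 -40
```

```text
t 19.75 tcp [0.6659 0.0204 0.0387] w 0.0641 F [0.4 0.4 0.5] [-2.3 -0.6  3.7] -0.0 q6 0.678 q6->~ 0.678
tcp_pos: [0.6646, 0.0206, 0.0358]
orientation: [0.906, 0.423, 0.0, 0.0]
contact_force: [1.3, -0.2, 0.6]
gripper_width: 0.0332
grip_force: 25.0
t 20.375 tcp [0.6646 0.0206 0.0358] w 0.0332 F [ 1.3 -0.2  0.6] [-1.6  0.6  0.8] 0.0 q6 0.678 q6->~ 0.678
```

```bash
python3 -m handwheel '{"slide":[[0,0,-30],[0,0,-80],[0,0,-115],[0,0,-115]],"dr":[[0,0,0],[0,0,0],[0,0,0],[0,0,0]]}'|tail -2; python3 p.py 489.9 -333 150 -44
```

```text
gripper_width: 0.033
grip_force: 24.9
t 20.875 tcp [0.6658 0.0207 0.154 ] w 0.033 F [ 0.2 -0.4 -0.8] [-384.1   92.5    2.9] 0.07 q6 0.678 q6->~ 0.748
```

```bash
python3 -m handwheel '{"slide":[[-57,14,0],[-114,28,0],[-171,42,0],[-228,56,0],[-285,70,0]],"dr":[[0,0,0.02],[0,0,0.04],[0,0,0.07],[0,0,0.07],[0,0,0.07]]}'>/dev/null; python3 -m handwheel '{"slide":[[-50,11,0],[-97,15,0],[-97,15,0],[-97,15,0],[-97,15,0]],"dr":[[0,0,0],[0,0,0],[0,0,0],[0,0,0],[0,0,0]]}'>/dev/null;  python3 p.py 489.9 -333 42 -44
```

```text
t 22.125 tcp [ 0.4788 -0.3216  0.1494] w 0.0333 F [ 1.2 -0.1 -1.3] [ -0.5  16.1 107.4] 0.002 q6 0.116 q6->~ 0.117
```

```bash
python3 -m handwheel '{"slide":[[-1,16,0],[-1,16,40],[-1,16,80],[-1,16,100],[-1,16,100]],"dr":[[0,0,0],[0,0,0],[0,0,0],[0,0,0],[0,0,0]]}'|grep cont; python3 -m handwheel '{"slide":[[0,0,0],[0,0,0]],"dr":[[0,0,0],[0,0,0]]}'|grep cont;  python3 p.py 489.9 -333 42 -44
```

```text
contact_force: [-0.2, 0.1, -1.8]
contact_force: [-0.2, 0.0, -1.8]
t 23.0 tcp [ 0.49   -0.3354  0.0527] w 0.0338 F [-0.2  0.  -1.8] [ 1.6 -1.8 10.7] 0.0 q6 0.11 q6->~ 0.111
```

```bash
python3 -m handwheel '{"slide":[[0,0,8],[0,0,11],[0,0,11],[0,0,11]],"dr":[[0,0,0],[0,0,0],[0,0,0],[0,0,0]]}'|egrep 'tcp|cont'; python3 -c "
from h import *
s=get_state();M=R.from_quat(s['orientation']).as_matrix()
d=M.T@np.array([.2416,.9704,0]);print('tool dir of case +y',d.round(3))
e=np.array([.5013,-.2874])-s['tcp_pos'][:2];print('sep mm',e@[.2416,.9704]*1000,e@[.9704,-.2416]*1000)"
```

```text
tcp_pos: [0.4896, -0.3348, 0.0408]
contact_force: [-0.7, 1.9, 4.9]
tool dir of case +y [ 0.866 -0.5   -0.   ]
sep mm 48.85671236465451 -0.07287443827736868
```

```bash
python3 -m handwheel '{"slide":[[1.7,-1,-0.7],[2.6,-1.5,-0.7],[3.5,-2,-0.7],[3.5,-2,-0.7]],"dr":[[0,0,0],[0,0,0],[0,0,0],[0,0,0]]}'|egrep 'tcp|cont'; for i in 1 2 3; do python3 -m handwheel '{"slide":[[0.9,-0.5,0],[0.9,-0.5,0]],"dr":[[0,0,0],[0,0,0]]}'|egrep 'tcp|cont'; done
```

```text
tcp_pos: [0.4903, -0.3315, 0.0407]
contact_force: [0.8, -4.6, 4.9]
tcp_pos: [0.4905, -0.3304, 0.0407]
contact_force: [-0.6, -3.9, 4.9]
tcp_pos: [0.4907, -0.3295, 0.0408]
contact_force: [0.2, -4.8, 5.3]
tcp_pos: [0.491, -0.3285, 0.0408]
contact_force: [-0.4, -4.8, 5.7]
```

```bash
python3 -m handwheel '{"slide":[[0,0,0],[0,0,0],[0,0,0]],"dr":[[0,0,0],[0,0,0],[0,0,0]]}' 52| egrep 'tcp|cont|wid';  python3 -m handwheel '{"slide":[[0,0,-40],[0,0,-90],[0,0,-110]],"dr":[[0,0,0],[0,0,0],[0,0,0]]}'|grep cont; python3 p.py 549.5 -88 150 1.5;  python3 - <<'E'
from h import *
im=read_camera('wrist');cv2.imwrite('pics/w10.png',cv2.resize(im[120:390,180:480,::-1],None,fx=2.2,fy=2.2,interpolation=cv2.INTER_CUBIC))
E
```

```text
tcp_pos: [0.4903, -0.3269, 0.039]
contact_force: [-0.7, -0.9, -0.2]
gripper_width: 0.0519
contact_force: [-0.1, 1.0, 0.2]
t 25.5 tcp [ 0.4917 -0.3282  0.1534] w 0.0521 F [-0.1  1.   0.2] [ 212.9 -125.3    3.1] -0.794 q6 0.122 q6->~ -0.672
```

View pics/w10.png

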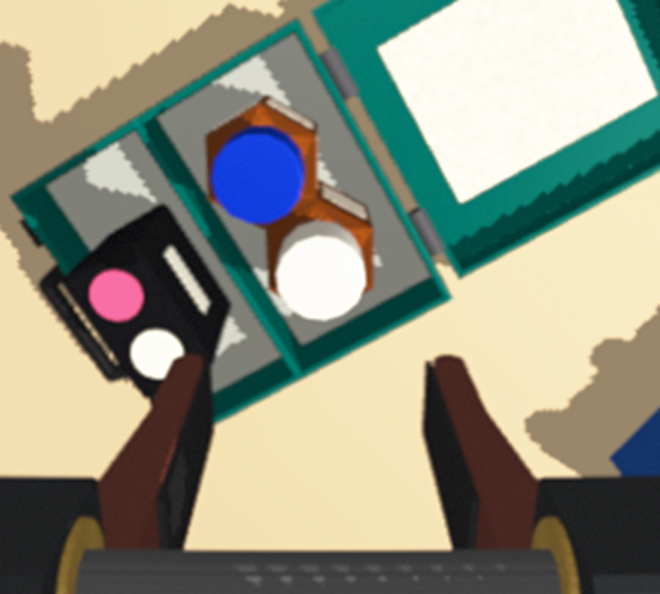

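The jars sit flush, blue (258,175) and white (321,270), and the comparator stands in its compartment. That was the last allowed picture, so from here I measure by code. Next, red: closing line -28.5°.

```bash
cat > blob.py <<'E'
import sys
from h import *
col=sys.argv[1]
s=get_state();im=read_camera('wrist')
T=np.eye(4);T[:3,:3]=R.from_quat(s['orientation']).as_matrix();T[:3,3]=s['tcp_pos'];T=T@calibration('wrist')['T_tool_cam']
h=cv2.cvtColor(im,cv2.COLOR_RGB2HSV);H,S,V=cv2.split(h)
m={'red':((H<5)|(H>175))&(S>200)&(V>150),'green':(H>50)&(H<70)&(S>120)&(V>90),'brown':(H>5)&(H<15)&(S>150)}[col].astype(np.uint8)
n,l,st,c=cv2.connectedComponentsWithStats(m)
for i in range(1,n):
    if st[i,4]>150:
        x,y,a,b=st[i,:4];p=[(c[i]),(x+(a-1)/2,y+(b-1)/2)];print(st[i],c[i].round(1),w('wrist',p,.07,T).round(4).tolist())
E
python3 p.py 549.5 -88 150 -28.5
```

```text
t 25.55 tcp [ 0.492  -0.3285  0.155 ] w 0.0522 F [-1.2  0.5  1.5] [ 212.9 -125.7    4.4] -0.27 q6 0.122 q6->~ -0.149
```

```bash
python3 -m handwheel '{"slide":[[53,-31,0],[106,-62,2],[159,-93,4],[212,-125,4],[212,-125,4]],"dr":[[0,0,-0.09],[0,0,-0.18],[0,0,-0.27],[0,0,-0.27],[0,0,-0.27]]}' 64 >/dev/null;  python3 -m handwheel '{"slide":[[0,0,0],[0,0,0]],"dr":[[0,0,0],[0,0,0]]}'>/dev/null; python3 p.py 549.5 -88 36 -28.5; python3 blob.py red; python3 blob.py brown
```

```text
t 26.425 tcp [ 0.5477 -0.0899  0.1453] w 0.0641 F [ 0.7 -0.2  0.6] [  2.6   0.8 109.3] -0.003 q6 0.276 q6->~ 0.274
[ 307  222   41   38 1182] [327.  240.5] [[0.5508, -0.0869, 0.07], [0.5507, -0.087, 0.07]]
[303 198  48  52 634] [326.4 220.5] [[0.5585, -0.0721, 0.07], [0.5573, -0.0743, 0.07]]
```

```bash
python3 p.py 550.2 -87.2 36 -28.5; python3 -m handwheel '{"slide":[[3,1.8,50],[3,1.8,100],[3,1.8,109],[3,1.8,109],[3,1.8,109]],"dr":[[0,0,0],[0,0,0],[0,0,0],[0,0,0],[0,0,0]]}'|egrep 'tcp|cont'; python3 -m handwheel '{"slide":[[0,0,0],[0,0,0],[0,0,0],[0,0,0],[0,0,0]],"dr":[[0,0,0],[0,0,0],[0,0,0],[0,0,0],[0,0,0]]}' 14 25|tail -5;python3 -m handwheel '{"slide":[[0,0,-30],[0,0,-80],[0,0,-120],[0,0,-120]],"dr":[[0,0,0],[0,0,0],[0,0,0],[0,0,0]]}'|tail -2; python3 p.py 498.2 299.3 157 -28.5
```

```text
t 26.525 tcp [ 0.5479 -0.0899  0.1458] w 0.0641 F [-0.3 -0.2 -0.1] [  3.5   0.8 109.8] -0.003 q6 0.276 q6->~ 0.274
tcp_pos: [0.5528, -0.0873, 0.0401]
contact_force: [0.0, 0.2, 0.7]
tcp_pos: [0.5514, -0.0867, 0.0374]
orientation: [0.86, 0.511, 0.0, 0.0]
contact_force: [0.3, -0.6, 1.2]
gripper_width: 0.0332
grip_force: 25.0
gripper_width: 0.0333
grip_force: 25.0
t 28.275 tcp [ 0.5528 -0.087   0.161 ] w 0.0333 F [-0.1  0.1 -1.5] [ 313.3 -232.5    3.1] -0.001 q6 0.281 q6->~ 0.28
```

```bash
python3 -m handwheel '{"slide":[[48,-35,0],[96,-71,0],[144,-107,0],[192,-142,0],[240,-178,0]],"dr":[[0,0,0],[0,0,0],[0,0,0],[0,0,0],[0,0,0]]}'>/dev/null; python3 -m handwheel '{"slide":[[40,-30,0],[73,-54.5,0],[73,-54.5,0],[73,-54.5,0],[73,-54.5,0]],"dr":[[0,0,0],[0,0,0],[0,0,0],[0,0,0],[0,0,0]]}'|tail -1; python3 p.py 498.2 299.3 55 -28.5
```

```text
grip_force: 25.0
t 29.525 tcp [0.4966 0.2981 0.1563] w 0.0334 F [ 1.3 -0.6 -2.1] [  1.9   0.9 101.3] -0.002 q6 0.982 q6->~ 0.979
```

```bash
python3 - <<'E'
from h import *
# orange case check: rim outline in the wrist picture, orange pixels -> world at rim height
s=get_state();im=read_camera('wrist')
T=np.eye(4);T[:3,:3]=R.from_quat(s['orientation']).as_matrix();T[:3,3]=s['tcp_pos'];T=T@calibration('wrist')['T_tool_cam']
h=cv2.cvtColor(im,cv2.COLOR_RGB2HSV);m=((h[...,0]>3)&(h[...,0]<14)&(h[...,1]>200)&(h[...,2]>130))
ys,xs=np.nonzero(m);P=w('wrist',np.c_[xs,ys],.036,T)[:,:2]*1000-[467.5,303.5]
a=-.134;Q=P@np.array([[np.cos(a),-np.sin(a)],[np.sin(a),np.cos(a)]])
print(len(Q),Q.min(0),Q.max(0))
hx,e=np.histogram(Q[:,0][abs(Q[:,1])<50],bins=range(-90,100,4));print(dict(zip(e[:-1].tolist(),hx.tolist())))
E
```

```text
13441 [-70.5080086  -64.44416032] [203.94186082  71.81763223]
{-90: 0, -86: 0, -82: 0, -78: 0, -74: 13, -70: 360, -66: 384, -62: 379, -58: 154, -54: 0, -50: 0, -46: 0, -42: 0, -38: 0, -34: 0, -30: 0, -26: 0, -22: 0, -18: 0, -14: 0, -10: 103, -6: 233, -2: 121, 2: 0, 6: 0, 10: 0, 14: 0, 18: 0, 22: 0, 26: 0, 30: 0, 34: 2, 38: 2, 42: 0, 46: 0, 50: 0, 54: 0, 58: 0, 62: 0, 66: 278, 70: 116, 74: 130, 78: 447, 82: 448, 86: 456, 90: 166, 94: 103}
```

Orange case confirmed: rim -70 to 71, divider at about -8 to -2. Lower the red jar.

```bash
python3 -m handwheel '{"slide":[[1.5,0.5,40],[1.5,0.5,80],[1.5,0.5,105],[1.5,0.5,111],[1.5,0.5,111]],"dr":[[0,0,0],[0,0,0],[0,0,0],[0,0,0],[0,0,0]]}'|egrep 'tcp|cont'; python3 -m handwheel '{"slide":[[0,0,3],[0,0,3],[0,0,3],[0,0,3]],"dr":[[0,0,0],[0,0,0],[0,0,0],[0,0,0]]}'|egrep 'tcp|cont'
```

```text
tcp_pos: [0.498, 0.3, 0.0467]
contact_force: [1.5, -0.6, -2.1]
tcp_pos: [0.4977, 0.3005, 0.0434]
contact_force: [-0.2, -0.7, -1.8]
```

```bash
python3 -m handwheel '{"slide":[[0,0,1.5],[0,0,1.5],[0,0,1.5]],"dr":[[0,0,0],[0,0,0],[0,0,0]]}'|egrep 'tcp|cont'; python3 -m handwheel '{"slide":[[0,0,0],[0,0,0],[0,0,0]],"dr":[[0,0,0],[0,0,0],[0,0,0]]}' 54| egrep 'tcp|cont|wid';  python3 -m handwheel '{"slide":[[0,0,-40],[0,0,-90],[0,0,-108]],"dr":[[0,0,0],[0,0,0],[0,0,0]]}'|grep cont; python3 p.py 562 62.7 150 -13;
```

```text
tcp_pos: [0.4979, 0.3006, 0.0424]
contact_force: [-0.6, -0.9, 2.9]
tcp_pos: [0.4974, 0.3003, 0.0412]
contact_force: [-0.1, 0.1, 0.1]
gripper_width: 0.0538
contact_force: [0.6, -0.6, 0.1]
t 31.825 tcp [0.4988 0.301  0.1534] w 0.0541 F [ 0.6 -0.6  0.1] [-179.2  169.4    3.1] -0.271 q6 0.983 q6->~ 0.712
```

```bash
python3 -m handwheel '{"slide":[[-45,42,0],[-90,85,0],[-135,127,0],[-179,169,2],[-179,169,2]],"dr":[[0,0,-0.09],[0,0,-0.18],[0,0,-0.27],[0,0,-0.27],[0,0,-0.27]]}' 64 >/dev/null;  python3 -m handwheel '{"slide":[[0,0,0],[0,0,0]],"dr":[[0,0,0],[0,0,0]]}'>/dev/null; python3 p.py 562 62.7 37 -13; python3 blob.py green
```

```text
t 32.7 tcp [0.5602 0.0639 0.1473] w 0.0641 F [-0.8 -0.2 -0. ] [ -0.8   2.  110.3] 0.001 q6 0.279 q6->~ 0.28
[312 227  34  33 873] [328.7 243. ] [[0.5634, 0.0648, 0.07], [0.5632, 0.0648, 0.07]]
```

Target (562.7, 63.8).

```bash
python3 p.py 562.7 63.8 37 -13; python3 -m handwheel '{"slide":[[-0.3,2.4,50],[-0.3,2.4,100],[-0.3,2.4,110],[-0.3,2.4,110],[-0.3,2.4,110]],"dr":[[0,0,0],[0,0,0],[0,0,0],[0,0,0],[0,0,0]]}'|egrep 'tcp|cont'; python3 -m handwheel '{"slide":[[0,0,0],[0,0,0],[0,0,0],[0,0,0],[0,0,0]],"dr":[[0,0,0],[0,0,0],[0,0,0],[0,0,0],[0,0,0]]}' 12 25|tail -5;python3 -m handwheel '{"slide":[[0,0,-30],[0,0,-80],[0,0,-120],[0,0,-120]],"dr":[[0,0,0],[0,0,0],[0,0,0],[0,0,0]]}'|tail -2; python3 p.py 426.5 283.8 157 -7.7
```

```text
t 32.75 tcp [0.5603 0.0639 0.1475] w 0.0636 F [0.1 0.3 0.1] [  0.4   2.4 110.5] 0.001 q6 0.279 q6->~ 0.28
tcp_pos: [0.5644, 0.062, 0.0406]
contact_force: [-0.1, -0.5, 0.0]
tcp_pos: [0.5629, 0.0615, 0.0377]
orientation: [0.783, 0.622, 0.0, 0.0]
contact_force: [1.1, 0.0, 1.9]
gripper_width: 0.0292
grip_force: 25.0
gripper_width: 0.0294
grip_force: 25.0
t 34.5 tcp [0.5646 0.0617 0.1618] w 0.0294 F [-0.3 -1.5 -0.5] [ 185.1 -184.7    3.9] -0.094 q6 0.277 q6->~ 0.183
```

```bash
python3 -m handwheel '{"slide":[[37,-37,0],[74,-74,0],[111,-111,0],[148,-148,0],[185,-185,0]],"dr":[[0,0,-0.03],[0,0,-0.06],[0,0,-0.09],[0,0,-0.094],[0,0,-0.094]]}'>/dev/null; python3 -m handwheel '{"slide":[[0,0,0],[0,0,0],[0,0,0]],"dr":[[0,0,0],[0,0,0],[0,0,0]]}'|tail -1; python3 p.py 426.5 283.8 43 -7.7
```

```text
grip_force: 25.0
t 35.5 tcp [0.425  0.2825 0.1569] w 0.0294 F [ 1.  -0.4 -0.5] [  1.7   1.4 113.9] -0.001 q6 0.656 q6->~ 0.655
```

```bash
python3 -m handwheel '{"slide":[[1.5,1.5,40],[1.5,1.5,80],[1.5,1.5,105],[1.5,1.5,112],[1.5,1.5,112]],"dr":[[0,0,0],[0,0,0],[0,0,0],[0,0,0],[0,0,0]]}'|egrep 'tcp|cont'; python3 -m handwheel '{"slide":[[0,0,2],[0,0,2],[0,0,2.7],[0,0,2.7]],"dr":[[0,0,0],[0,0,0],[0,0,0],[0,0,0]]}'|egrep 'tcp|cont'
```

```text
tcp_pos: [0.4266, 0.2843, 0.0459]
contact_force: [-0.6, 0.0, -0.9]
tcp_pos: [0.4262, 0.285, 0.0431]
contact_force: [-0.5, 0.7, -1.6]
```

```bash
python3 -m handwheel '{"slide":[[0,0,1.5],[0,0,1.5],[0,0,1.5]],"dr":[[0,0,0],[0,0,0],[0,0,0]]}'|egrep 'tcp|cont'; python3 -m handwheel '{"slide":[[0,0,0],[0,0,0],[0,0,0]],"dr":[[0,0,0],[0,0,0],[0,0,0]]}' 50| egrep 'tcp|cont|wid';  python3 -m handwheel '{"slide":[[0,0,-40],[0,0,-90],[0,0,-130]],"dr":[[0,0,0],[0,0,0],[0,0,0]]}'|grep cont; python3 -m handwheel '{"slide":[[-60,0,0],[-120,0,0],[-180,0,0],[-180,0,0]],"dr":[[0,0,0],[0,0,0],[0,0,0],[0,0,0]]}'|grep tcp
cat > chk.py <<'E'
from h import *
# project where each top should be seen and compare colour blobs from top camera, height .075
im=read_camera('top');h=cv2.cvtColor(im,cv2.COLOR_RGB2HSV);H,S,V=cv2.split(h)
C={'teal':(465,-303,-.244),'orange':(467.5,303.5,-.134)}
def blobs(m,case,nm,lo):
    n,l,st,c=cv2.connectedComponentsWithStats(m.astype(np.uint8))
    for i in range(1,n):
        if st[i,4]>lo:
            p=w('top',[c[i]],.075)[0,:2]*1000;x,y,a=C[case];d=p-[x,y]
            q=(d[0]*np.cos(a)+d[1]*np.sin(a),-d[0]*np.sin(a)+d[1]*np.cos(a))
            if max(abs(q[0]),abs(q[1]))<75:print(case,nm,st[i,4],st[i,2:4],np.round(q,1))
blobs((H>110)&(H<130)&(S>150),'teal','blue',60)
blobs((S<40)&(V>205),'teal','white',15)
blobs((H>155)&(H<175)&(S>70),'teal','pink',15)
blobs(((H<4)|(H>176))&(S>200)&(V>100),'orange','red',60)
blobs((H>50)&(H<70)&(S>120),'orange','green',40)
E
python3 chk.py
```

```text
tcp_pos: [0.4265, 0.2853, 0.0426]
contact_force: [-0.9, -0.6, 5.2]
tcp_pos: [0.426, 0.2848, 0.0411]
contact_force: [0.5, -0.3, -0.7]
gripper_width: 0.0496
contact_force: [-0.0, -0.1, 0.8]
tcp_pos: [0.402, 0.1034, 0.1718]
teal blue 231 [18 16] [28.5 25.5]
teal pink 132 [13 13] [-40.7  12.4]
orange red 226 [17 17] [28.8 -4.1]
orange green 168 [15 14] [-38.9 -24. ]
```

```bash
sed -i 's/(S<40)&(V>205)/(S<45)\&(V>190)/' chk.py; python3 chk.py; python3 -c "
from h import *
im=read_camera('top');import numpy as np
c=cv2.cvtColor(im,cv2.COLOR_RGB2HSV)[275:375,415:515];V=c[...,2];print(np.percentile(V[c[...,1]<45],[50,90,99]))"
```

```text
teal blue 234 [18 16] [28.4 25.7]
teal pink 130 [13 13] [-40.3  12.3]
orange red 228 [18 17] [29.1 -4.3]
orange green 168 [15 14] [-38.9 -24. ]
[ 82. 169. 172.]
```

```bash
sed -i 's/(S<45)&(V>190)/(S<110)\&(V>185)/' chk.py; python3 chk.py; 
```

```text
teal blue 235 [18 16] [28.5 25.7]
teal pink 133 [13 13] [-40.8  12.3]
orange red 228 [17 17] [29.1 -4.1]
orange green 167 [15 14] [-38.8 -24. ]
```

```bash
python3 - <<'E'
from h import *
c=calibration('top');T=np.linalg.inv(np.array(c['extrinsics']));K=np.array([[c['fx'],0,c['cx']],[0,c['fy'],c['cy']],[0,0,1]])
a=-.244;im=read_camera('top');h=cv2.cvtColor(im,cv2.COLOR_RGB2HSV)
for n,x,y in [('white',28.5,-18.5),('blue',28.5,25.7),('compw',-40.6,-14)]:
    p=np.array([.465+(x*np.cos(a)-y*np.sin(a))/1000,-.303+(x*np.sin(a)+y*np.cos(a))/1000,.075]);q=T[:3,:3]@p+T[:3,3]
    u=cv2.projectPoints(np.array([[q[0],-q[1],-q[2]]]),np.zeros(3),np.zeros(3),K,c['distortion'])[0].ravel();i,j=u.round().astype(int)
    print(n,u.round(1),h[j,i]);
    if n!='blue':print(h[j-14:j+15:2,i-16:i+17:2,2])
E
```

```text
white [481.8 314.3] [ 27  16 172]
[[ 78  80  81  83  78  81  81  76  79  81  80  81  76  73  65  65  69]
 [115  83  91  82  90  89  87  78  88  84  82  82  81  80  79  78  67]
 [136 114  86  82  85  85  87  93 100  91  80  79  80  81  81  80  63]
 [135 133  72  99  98  90 101 138 151 152 140  98  80  81  79  80  52]
 [136 136  83  83  84  98 152 170 172 172 170 153  99  80  80  75  40]
 [136 135  77  62  82 135 170 171 171 172 172 171 141  82  79  71  38]
 [135 126  48  65  87 160 170 172 171 172 172 172 161  97  79  62  33]
 [127  88  53  67  88 163 170 170 172 171 171 172 166 101  79  52  34]
 [ 81  48  52  63  86 157 170 170 170 170 170 170 160  95  76  42  33]
 [ 71  73  52  52  73 123 168 170 170 169 170 169 134  83  69  34  41]
 [ 80  70  70  53  55  80 132 163 169 170 165 144  95  82  64  31  43]
 [ 82  80  69  67  49  52  64 101 129 131 116  92  82  79  53  32  56]
 [ 84  84  79  75  67  69  87 104 116 109  80  83  81  78  42  31  77]
 [ 81  81  80  84 116 125 125 129 129 112  83  83  80  72  35  38  89]
 [ 56  67  85 116 127 131 132 132 130  94  81  82  82  58  33  47 109]]

[... 432 characters left out ...]
159 158 123  27  37 125 158 157 106  30  26  70  81  82  79]
 [154 158 158 157 119  26 102 168 172 172 165  84  33  75  79  80  72]
 [113 152 154 142  64  27 123 172 172 172 169 104  47  75  79  80  65]
 [ 29  75  88  52  18  16 107 169 172 173 165  88  59  82  81  80  53]
 [ 45  31  21  23  19  18  42 131 163 157 122  40  68  81  81  76  43]
 [ 80  76  70  54  38  27  26  29  69  58  29  34  76  80  80  73  36]
 [ 53  68  76  83  82 100 105  86  57  37  31  47  80  83  82  64  31]
 [ 51  46  44  51  79 114 124 128 125 120 100  77  80  82  78  52  30]
 [ 89  87  71  61  54  63  75  86 102 115 110  81  82  81  79  41  32]
 [ 93  95  93  94  90  80  55  64  67  77  69  67  70  73  66  38  39]]
```

White cap appears at about (483,314), where a jar touching blue should be. All five items read in place at upright height, so I'll hand in.

```bash
python3 -c "
from plant import *
print(get_state()['t']);print(finish_job())"
```

```text
38.5
the job is handed in; nothing more can be done
None
```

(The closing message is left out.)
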